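# Bring the tripped bench supply back on

### The arm

A 7-joint arm with a two-finger parallel gripper is mounted at the origin on a cart in front of the work surface, level with it; the furniture and walls round the work are solid. World frame = base frame: x ahead of the robot, y to its left, z up, the work surface at z = 0. Lengths are in m, angles in rad, forces in N, time in s.
With the tool pointing down it reaches from about 0.35 to 0.9 m from the base axis. Payload 8.1 kg.
Tool frame: the origin (TCP) lies midway between the tips of the shut fingers; the grasp point (between the pads) lies arm.grasp_offset behind it (arm.grasp_offset is the distance from the TCP to the grasp point, in m); z points along the fingers, y is the line along which they close (so a half turn about z gives the same grasp; the last joint's range is limited). The gripper opens to 92 mm and grips with 3 to 60 N. Pads are 19 mm wide; open, the fingers measure 130 mm over their backs; the gripper's body (75 mm by 190 mm) begins 47 mm behind the grasp point.
Start: joints at [1.046, 0.434, 0.025, 1.573, -0.012, 1.134, -0.075], TCP at [0.256, -0.57, 0.194] pointing down, gripper open.
Joint ranges: [-2.62, 2.62], [-0.44, 2.09], [-1.27, 1.32], [0.08, 2.57], [-1.32, 4.46], [0.12, 2], [-2.74, 2.74]. Speed limits (rad/s): [2.22, 2.22, 3.01, 3.01, 3.14, 3.14, 3.14].

### API

Orientations are given as a rotation vector (axis times angle).
In Python, from cell import observe, imaging, arm gives the robot as it stands.
- The arm moves only by the tool apply_moves, never from a script. Its argument "commands" is a list of rows, each a list of 5 numbers: the opening in per cent of the stroke, from 0 (shut) to 100 (fully open), then the shift along the world's x, y, z in units of 0.06 m (1.0 is 0.06 m), then the turn about the world's z in units of 0.5 rad (1.0 is 0.5 rad). A call has 1 to 12 rows; each row shifts and turns the commanded pose from where the row before left it; what a row does not reach is not made up. A row lasts 1/8 s, in which the tool goes at most 62.5 mm and 10.7 degrees, less where a joint would pass 70% of its speed; a pose out of reach is approached as far as the arm can. A call with a number of a shift or a turn outside -1 to 1 is refused whole. A call with a gripper value outside its range is refused whole. The fingers move at their own pace and stop on an object; "newtons" is the grip in N (left out, the last holds). Time passes only in rows, so rows that do not move let the fingers close. It gives the time, the measured TCP pose, the force, the opening and the grip force at its end, in the units of the state.
- observe(): the state, without advancing time (a new reading comes with each control period).
- imaging.get_image(name): name is "scene" or "top" or "wrist"; returns (picture, depth): 384x512x3 uint8, red, green, blue; 384x512 float32, m along the optical axis (not along the pixel's ray), 0 where there is no reading.
- imaging.camera_params(name): a dict with "camera_matrix" (3x3 intrinsics, pixels), "origin" and "rotation" of the camera in the world; the wrist camera has in their place "tool_from_camera" (4x4, takes a point from camera to tool coordinates, whose origin is the TCP and whose axes are the flange's). Camera axes: x right, y up, looking along -z (the intrinsics and any distortion apply to the point x, -y, -z); pixel columns grow to the right and rows downward; lengths in m; the calibration is good to about 2 mm. A picture is of the moment at which its call begins: read the wrist's pose just before it. camera_params takes no time and is no camera call.
- arm.sign_off(): hands the job in; it is judged then, once.
The state is a dict: "clock": time; "joints": joint angles; "dq": joint speeds; "joint_efforts": joint torques, N m; "position": TCP position; "ee_rot": TCP orientation; "force": force on the tool from outside, world axes, zero at the start; "ft_torque": the same for the moment, N m; "width": opening from 0.0 (shut) to 1.0 (fully open); "gripper_force": force on a finger pad.
Only numpy, scipy, OpenCV 4.12 (cv2) and the standard library are available. Lean on these libraries where they do the work, as an engineer would, in place of code of your own. Each camera call takes 0.05 s, during which the arm holds its last target. There are 200 camera calls.

### The job

The bench supply has tripped. On the grey supply box press the one popped-out breaker button fully in, then press down the raised end of the black rocker so that it tips right over to on, and last press the green start button on the yellow station fully down and let it come up again. Keep to this order, do not press the red button, and pick nothing up: use only the fingertips and leave the things lying around where they are.

Things in the scene. Friction and masses are not known exactly. Their poses are not given: they have to be found in the camera images.
- supply_box: grey box fixed to the worktop, 134 x 224 mm and 55 mm high; origin at the centre of its underside, z up, its x axis points from its robot side to its back, y along its long side. On its top, in a row along y with 45 mm pitch (y = +70, +25, -20 mm, x = 0), are three round black breaker buttons in steel collars: one is tripped and stands 18 mm above the box top, two are in and stand 10 mm above it; which of the three is tripped varies. The rocker is at x = 0, y = -75 mm
- breaker_top (a point): centre of the top face of the tripped breaker button (19 mm in diameter, black with a pale shank that shows only while it is out, 18 mm above the top of the supply box, z = 73 mm); it moves down with the button
- breaker (a joint): travel of the tripped breaker button in m: 0 = popped out, 0.008 = fully in. Straight down, friction of about 2.5 N, no spring: it stays where it is pushed
- rocker_end (a point): point on the upper face of the rocker, 23.5 mm from its pivot towards its raised end (a white line marks that end): the place to press. The rocker is a black plate 64 mm long (along the supply box's x) and 30 mm wide (along y), pivoted at mid-length 61 mm above the worktop in a thin frame that stands 3 mm above the box top; its raised end is at the back (+x of the box). This point sinks about 9 mm, from about 71 to 61 mm above the worktop, as the rocker is tipped
- rocker (a joint): angle of the rocker in rad: 0 = off (back end raised; it starts at 0 to 0.03), 0.4 = on (back end fully down). Friction of about 0.03 N m (1 to 3 N at the end), no spring: it stays where it is left
- start_station: yellow box fixed to the worktop, 89 x 154 mm and 50 mm high; origin at the centre of its underside, z up, y along its long side. A green and a red push button (30 mm in diameter, in black housings) stand on it at y = +34 and -34 mm; which is at which place varies
- green_top (a point): centre of the top face of the green start button, 72 mm above the worktop when up; its housing (46 mm in diameter) stands 62 mm above the worktop
- green (a joint): travel of the green button in m: 0 = up, 0.006 = fully down; straight down against a spring, about 5 N at the bottom; it comes up by itself
- red_top (a point): centre of the top face of the red stop button, of the same size and kind; not to be pressed
- red (a joint): travel of the red button in m: 0 = up, 0.006 = fully down
- torch: blue pocket torch standing on end, 42 mm across, 111 mm high, loose; origin at the centre of its underside. Leave alone
- fuse_carton: small red carton 45 x 62 x 26 mm, loose; origin at the centre of its underside. Leave alone
- weight_500: steel knob weight 38 mm across, 60 mm high, loose; origin at the centre of its underside. Leave alone
- pliers: red-handled pliers lying flat, 49 x 149 x 13 mm, loose; long axis is its y. Leave alone
- screwdriver_b: screwdriver with a blue handle lying flat, 26 x 169 x 23 mm, loose; long axis is its y. Leave alone
- tape_roll: roll of black tape lying flat, 66 mm across, 19 mm high, loose. Leave alone
- bench_mug: white mug 88 x 127 x 95 mm, loose. Leave alone

How it is judged:
On the way, in this order (a step that is already met when the one before it is completed fails the run):
1. the popped-out breaker is pressed in while the rocker is still off (value of joint breaker above 0.0065 m and value of joint rocker below 0.1 rad), for 0.1 s.
2. the rocker is tipped to on (value of joint rocker above 0.33 rad), for 0.1 s.
3. the green button is pressed down (value of joint green above 0.0042 m), for 0.05 s.
At the end, for the whole second after the job is handed in: The breaker is in (at least 6.5 of 8 mm), the rocker is on (at least 0.33 of 0.4 rad), the green and red buttons are up (within 1.5 mm), and every loose thing is within 30 mm of where it stood (value of joint breaker above 0.0065 m and value of joint rocker above 0.33 rad and value of joint each of green, red below 0.0015 m and distance of each of torch, fuse_carton, weight_500, pliers, screwdriver_b, tape_roll, bench_mug from where it was at the start of the episode below 0.03 m); the robot touches nothing.
It fails at once if the rocker is switched on while the breaker is still out (value of joint rocker above 0.2 rad and value of joint breaker below 0.006 m).
It fails at once if the green button is pressed before the rocker is on (value of joint green above 0.003 m and value of joint rocker below 0.3 rad).
It fails at once if the red button is pressed (value of joint red above 0.003 m).
It fails at once if a loose thing is lifted or pushed away (more than 30 mm) (distance of any of torch, fuse_carton, weight_500, pliers, screwdriver_b, tape_roll, bench_mug from where it was at the start of the episode above 0.03 m).
It also fails if it takes over 48 s, if anything falls off the work surface, if the arm or the gripper's body presses on something with over 40 N, if the wrist force passes 120 N, or if a joint passes its speed limit or range.

## Working session

There is one attempt and no reset: what is moved stays moved. The work goes in short steps, Python scripts to look and compute and a tool call to move; the robot and the scene stay as the last step left them, time stands still between calls to the robot, and variables do not carry over. Pictures are saved under pics/ and viewed, at most 10 in all, crops included, and the job is handed in when it is done.

Besides the shell and the picture viewer there is one more tool, called after "Request:" by a JSON object that holds its "name" and its "arguments". apply_moves: Moves the arm, as the interface text tells. Its arguments: {"type":"object","properties":{"commands":{"type":"array"},"newtons":{"type":"number"}},"required":["commands"]}

```bash
mkdir -p pics; cat > h.py <<'E'
from cell import observe, imaging, arm
import numpy as np, cv2
def grab(n,f=None):
    im,d=imaging.get_image(n)
    if f: cv2.imwrite(f'pics/{f}.png',im[:,:,::-1])
    return im,d
def pts(n,d):
    p=imaging.camera_params(n);K=np.array(p['camera_matrix'])
    v,u=np.mgrid[:d.shape[0],:d.shape[1]]
    c=np.stack([(u-K[0,2])/K[0,0]*d,-(v-K[1,2])/K[1,1]*d,-d],-1)
    return c@np.array(p['rotation']).T+np.array(p['origin'])
def ray(n,u,v,z):
    p=imaging.camera_params(n);K=np.array(p['camera_matrix']);R=np.array(p['rotation']);o=np.array(p['origin'])
    r=R@np.array([(u-K[0,2])/K[0,0],-(v-K[1,2])/K[1,1],-1]);return o+r*(z-o[2])/r[2]
E
python3 - <<'E'
from h import *
a,d=grab('top','top0');b,_=grab('scene','scene0')
np.save('top.npy',d);print(imaging.camera_params('top'));print(observe())
E
```

```text
{'camera_matrix': array([[385.43460202,   0.        , 254.11185235],
       [  0.        , 385.43460202, 187.16596695],
       [  0.        ,   0.        ,   1.        ]]), 'origin': array([0.39475316, 0.08646832, 1.27968759]), 'rotation': array([ 0.100008  , -0.08846221, -1.55631344])}
{'clock': 0.1, 'joints': array([ 1.04639775,  0.43514036,  0.02499875,  1.57400642, -0.01158992,
        1.13399889, -0.07512666]), 'dq': array([ 4.27317708e-04, -7.81652771e-04, -3.85894107e-04, -2.39169020e-03,
        4.98440152e-04, -5.05717936e-05, -1.17912439e-04]), 'joint_efforts': array([ 4.25002479e-03, -6.69126463e+01,  9.88886543e-01, -3.15145719e+01,
       -6.03829441e-02,  3.73705721e-02,  3.53635448e-05]), 'position': array([ 0.25560033, -0.56979205,  0.1930317 ]), 'ee_rot': array([-3.07071331e+00, -6.57202769e-01,  6.87003020e-04]), 'force': array([-0.1339518 ,  0.29462805, -0.65157855]), 'ft_torque': array([-0.01500821, -0.00280645,  0.02133608]), 'gripper_force': 0.0, 'width': 0.9962798659564949}
```

View pics/top0.png

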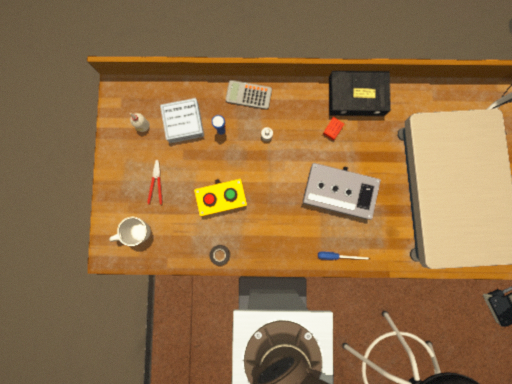

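View pics/scene0.png

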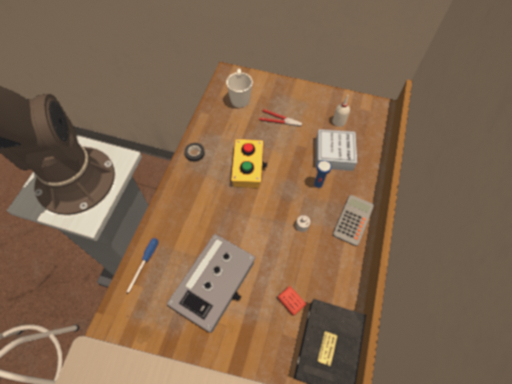

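```bash
sed -i 's/R=np.array(p\[.rotation.\])/R=cv2.Rodrigues(np.array(p["rotation"]))[0]/; s/np.array(p\[.rotation.\]).T/cv2.Rodrigues(np.array(p["rotation"]))[0].T/' h.py
python3 - <<'E'
from h import *
d=np.load('top.npy');P=pts('top',d);im=cv2.imread('pics/top0.png');hsv=cv2.cvtColor(im,cv2.COLOR_BGR2HSV)
print('table',P[230,280],'board',P[190,460],'back',P[70,280])
def rect(m,z,name):
    m=cv2.morphologyEx(m.astype(np.uint8),cv2.MORPH_CLOSE,np.ones((9,9)))
    c=max(cv2.findContours(m,0,1)[0],key=cv2.contourArea)
    q=np.array([ray('top',u,v,z)[:2] for u,v in c[:,0].astype(float)],np.float32)
    r=cv2.minAreaRect(q);print(name,r);return r
box=np.zeros(d.shape,bool);box[155:225,295:388]=1
rect(box&(P[...,2]>.045)&(P[...,2]<.09),.055,'supply')
H,S,V=cv2.split(hsv)
st=np.zeros(d.shape,bool);st[170:225,185:255]=1
rect(st&(S>150)&(H>22)&(H<35)&(V>150),.05,'station')
for n,m in (('green',st&(H>45)&(H<80)&(S>100)),('red',st&((H<8)|(H>172))&(S>150))):
    v,u=np.nonzero(m);print(n,u.mean(),v.mean(),ray('top',u.mean(),v.mean(),.072),len(u),np.median(P[m],0))
a=cv2.resize(im[150:230,290:395],None,fx=6,fy=6,interpolation=cv2.INTER_CUBIC)
s=cv2.imread('pics/scene0.png')[230:335,160:260];s=cv2.resize(s,None,fx=4.5,fy=4.5,interpolation=cv2.INTER_CUBIC)
cv2.imwrite('pics/z1.png',cv2.resize(a,(630,480)))
cv2.imwrite('pics/z2.png',s)
E
```

```text
table [0.40794205 0.00989034 0.0034674 ] board [ 0.53218128 -0.51900436  0.13210772] back [0.93799951 0.01518629 0.04949666]
supply ((0.5342320799827576, -0.1837286651134491), (0.2238103449344635, 0.13359622657299042), 76.47466278076172)
station ((0.5106801986694336, 0.20550869405269623), (0.09026606380939484, 0.15459564328193665), 13.815196990966797)
green 229.8815789473684 193.6578947368421 [0.51904213 0.1723942  0.072     ] 76 [0.51844141 0.17215609 0.07150244]
red 209.05494505494505 198.7032967032967 [0.50228646 0.23763927 0.072     ] 91 [0.50166368 0.2380424  0.07011614]
```

View pics/z1.png

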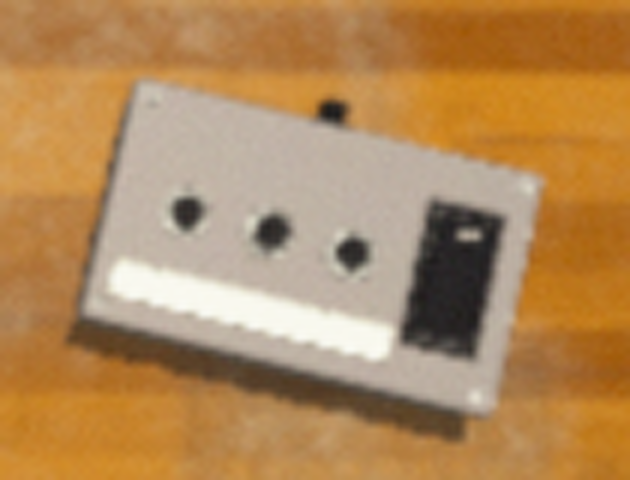

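View pics/z2.png

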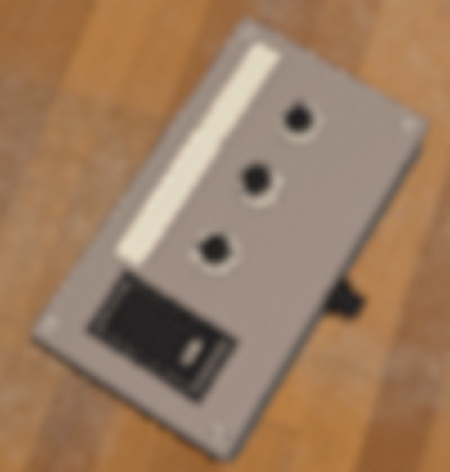

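```bash
python3 - <<'E'
from h import *
d=np.load('top.npy');P=pts('top',d)
c=np.array([.5342,-.1837]);X=np.array([.972,-.2345]);Y=np.array([.2345,.972])
for n in('top','scene'):
    im=cv2.imread(f'pics/{n}0.png')
    p=imaging.camera_params(n);K=np.array(p['camera_matrix']);R=cv2.Rodrigues(np.array(p['rotation']))[0]
    for y in(.07,.025,-.02):
        w=np.r_[c+Y*y,.07];q=R.T@(w-p['origin']);u=K[0,2]+K[0,0]*q[0]/-q[2];v=K[1,2]-K[1,1]*q[1]/-q[2]
        vi,ui=int(round(v)),int(round(u));s=im[vi-7:vi+8,ui-7:ui+8].max(2);w_=np.clip(100-s.astype(float),0,None)
        vv,uu=np.mgrid[vi-7:vi+8,ui-7:ui+8];uc=(uu*w_).sum()/w_.sum();vc=(vv*w_).sum()/w_.sum()
        print(n,y,[((ray(n,uc,vc,z)[:2]-c)@np.c_[X,Y]*1e3).round(1) for z in(.065,.073)])
        if n=='top': print(np.sort(P[vi-4:vi+5,ui-4:ui+5,2].ravel())[-20::4].round(4))
o=observe();R=cv2.Rodrigues(o['ee_rot'])[0];print(R.round(3));t=R[:2,1]
print('tool y angle',np.degrees(np.arctan2(*t[::-1])),'want',np.degrees(np.arctan2(*Y[::-1])))
for y in(.07,.025,-.02):print(c+Y*y)
print('rocker',c-Y*.075+X*.0235, arm.grasp_offset)
E
```

```text
top 0.07 [array([ 0.4, 71. ]), array([-0.9, 72. ])]
[0.0637 0.0644 0.0647 0.0655 0.068 ]
top 0.025 [array([ 1.5, 25.1]), array([ 0.2, 26.5])]
[0.072  0.0727 0.0735 0.0744 0.0762]
top -0.02 [array([  0.9, -18.4]), array([ -0.4, -16.8])]
[0.0639 0.0645 0.065  0.0671 0.068 ]
scene 0.07 [array([ 2.8, 68.2]), array([ 4.7, 66.3])]
scene 0.025 [array([ 1.2, 24.7]), array([ 3. , 23.1])]
scene -0.02 [array([  3.3, -21.5]), array([  5.2, -22.7])]
[[ 0.912  0.409 -0.001]
 [ 0.409 -0.912  0.001]
 [-0.    -0.001 -1.   ]]
tool y angle -65.83929455266164 want 76.43628832984801
[ 0.550615 -0.11566 ]
[ 0.5400625 -0.1594   ]
[ 0.52951 -0.20314]
rocker [ 0.5394545  -0.26211075] 0.0188
```

Request:
{"name": "apply_moves", "arguments": {"commands": [[0, 0, 0, 0.8, 0], [0, 0.473, 0.685, 0, -0.33], [0, 0.473, 0.685, 0, -0.33], [0, 0.473, 0.685, 0, -0.33], [0, 0.473, 0.685, 0, -0.33], [0, 0.473, 0.685, 0, 0], [0, 0.473, 0.685, 0, 0], [0, 0.473, 0.685, 0, 0], [0, 0.473, 0.685, 0, 0], [0, 0.473, 0.685, 0, 0], [0, 0.473, 0.685, 0, 0], [0, 0, 0, 0, 0]], "newtons": 20}}

```text
clock: 1.6
position: [0.5415, -0.1543, 0.2412]
ee_rot: [-3.118, 0.362, 0.001]
force: [0.3, -0.8, 0.5]
width: 0.005
gripper_force: 0.0
```

Request:
{"name": "apply_moves", "arguments": {"commands": [[0, 0, -0.07, -0.8, 0], [0, 0, 0, -0.9, 0], [0, 0, 0, 0, 0], [0, 0, 0, 0, 0]]}}

```text
clock: 2.1
position: [0.5404, -0.1641, 0.1414]
ee_rot: [3.119, -0.374, 0.002]
force: [-0.4, -0.4, 0.7]
width: 0.004
gripper_force: 0.0
```

```bash
python3 - <<'E'
from h import *
o=observe();print(o['position'])
im,d=grab('wrist','w1');T=np.array(imaging.camera_params('wrist')['tool_from_camera']);K=np.array(imaging.camera_params('wrist')['camera_matrix'])
np.save('w1.npy',d)
R=cv2.Rodrigues(o['ee_rot'])[0];v,u=np.mgrid[:384,:512]
c=np.stack([(u-K[0,2])/K[0,0]*d,-(v-K[1,2])/K[1,1]*d,-d],-1)
P=(c@T[:3,:3].T+T[:3,3])@R.T+o['position'];np.save('w1P.npy',P)
cc=np.array([.5342,-.1837]);X=np.array([.972,-.2345]);Y=np.array([.2345,.972])
m=(P[...,2]>.07)&(P[...,2]<.077)&(d>0);n,l,s,ce=cv2.connectedComponentsWithStats(m.astype(np.uint8))
for i in range(1,n):
    if s[i,4]>60: print(s[i],ce[i],P[l==i].mean(0),(P[l==i].mean(0)[:2]-cc)@np.c_[X,Y])
E
```

```text
[ 0.54038618 -0.16411513  0.14141183]
[349 150  38  17 364] [367.42582418 156.49725275] [ 0.54547566 -0.26401692  0.07093172] [ 0.02979426 -0.07542391]
[233 178  23  22 401] [243.93017456 188.48379052] [ 0.54364985 -0.16152594  0.0725831 ] [0.00398543 0.02376918]
```

View pics/w1.png

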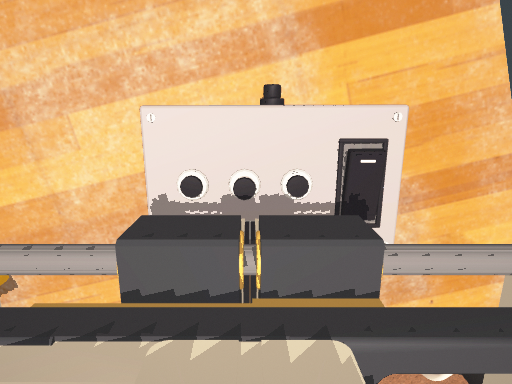

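```bash
python3 - <<'E'
import numpy as np
P=np.load('w1P.npy');d=np.load('w1.npy')
Y=np.array([.2345,.972]);X=np.array([.972,-.2345]);c=np.array([.5404,-.1641])
for r in(218,225,235,250,270,290):
  print(r,[(((P[r,q,:2]-c)@X*1e3).round(),((P[r,q,:2]-c)@Y*1e3).round(),(P[r,q,2]*1e3).round()) for q in(135,200,237,248,262,300,370)])
E
```

```text
218 [(np.float64(-47.0), np.float64(121.0), np.float64(0.0)), (np.float64(37.0), np.float64(12.0), np.float64(247.0)), (np.float64(37.0), np.float64(2.0), np.float64(248.0)), (np.float64(-29.0), np.float64(0.0), np.float64(55.0)), (np.float64(37.0), np.float64(-5.0), np.float64(248.0)), (np.float64(37.0), np.float64(-15.0), np.float64(248.0)), (np.float64(-27.0), np.float64(-107.0), np.float64(60.0))]
225 [(np.float64(37.0), np.float64(28.0), np.float64(253.0)), (np.float64(37.0), np.float64(11.0), np.float64(255.0)), (np.float64(37.0), np.float64(2.0), np.float64(254.0)), (np.float64(10.0), np.float64(-1.0), np.float64(181.0)), (np.float64(36.0), np.float64(-5.0), np.float64(253.0)), (np.float64(37.0), np.float64(-14.0), np.float64(254.0)), (np.float64(-35.0), np.float64(-108.0), np.float64(58.0))]
235 [(np.float64(37.0), np.float64(26.0), np.float64(260.0)), (np.float64(37.0), np.float64(10.0), np.float64(260.0)), (np.float64(36.0), np.float64(2.0), np.float64(260.0)), (np.float64(10.0), np.float64(-1.0), np.float64(193.0)), (np.float64(36.0), np.float64(-4.0), np.float64(260.0)), 
[... 630 characters left out ...]
(332.0)), (np.float64(29.0), np.float64(2.0), np.float64(263.0)), (np.float64(26.0), np.float64(-1.0), np.float64(258.0)), (np.float64(29.0), np.float64(-4.0), np.float64(263.0)), (np.float64(29.0), np.float64(-13.0), np.float64(263.0)), (np.float64(29.0), np.float64(-29.0), np.float64(263.0))]
290 [(np.float64(24.0), np.float64(26.0), np.float64(263.0)), (np.float64(24.0), np.float64(10.0), np.float64(263.0)), (np.float64(24.0), np.float64(2.0), np.float64(263.0)), (np.float64(-2.0), np.float64(-1.0), np.float64(220.0)), (np.float64(24.0), np.float64(-4.0), np.float64(263.0)), (np.float64(24.0), np.float64(-13.0), np.float64(264.0)), (np.float64(25.0), np.float64(-29.0), np.float64(264.0))]
```

Request:
{"name": "apply_moves", "arguments": {"commands": [[0, 0.03, 0.05, -0.7, 0], [0, 0, 0, -0.2, 0], [0, 0, 0, 0, 0]]}}

```text
clock: 2.52
position: [0.5417, -0.1607, 0.0865]
ee_rot: [3.119, -0.373, 0.0]
force: [-0.2, -0.2, 0.4]
width: 0.004
gripper_force: 0.0
```

Request:
{"name": "apply_moves", "arguments": {"commands": [[0, 0, 0, -0.15, 0], [0, 0, 0, -0.1, 0], [0, 0, 0, -0.1, 0], [0, 0, 0, -0.04, 0], [0, 0, 0, 0, 0]]}}

```text
clock: 3.15
position: [0.5414, -0.1605, 0.0622]
ee_rot: [3.119, -0.373, -0.001]
force: [0.4, 0.2, 0.3]
width: 0.004
gripper_force: 0.0
```

Request:
{"name": "apply_moves", "arguments": {"commands": [[0, 0, 0, -0.03, 0], [0, 0, 0, -0.03, 0], [0, 0, 0, 0, 0]]}}

```text
clock: 3.52
position: [0.5414, -0.1604, 0.0586]
ee_rot: [3.119, -0.373, -0.0]
force: [0.9, -1.3, -0.3]
width: 0.004
gripper_force: 0.0
```

```bash
python3 - <<'E'
from h import *
print(observe()['force']);im,d=grab('wrist','w2');s,_=grab('scene')
a=cv2.resize(im[:,100:420],None,fx=1.25,fy=1.25);b=cv2.resize(s[200:340,150:280],None,fx=3,fy=3)
H=480;a=cv2.copyMakeBorder(a,0,0,0,0,0)
cv2.imwrite('pics/w2c.png',np.hstack([a,b[:a.shape[0]] if b.shape[0]>=a.shape[0] else cv2.copyMakeBorder(b,0,a.shape[0]-b.shape[0],0,0,0)])[:,:800,::-1])
E
```

```text
[ 0.88906811 -1.27259341 -0.30699845]
```

View pics/w2c.png

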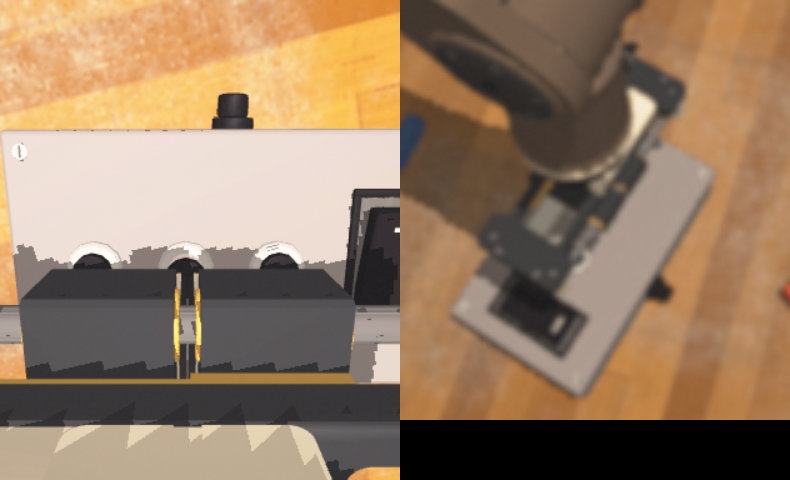

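```bash
python3 - <<'E'
from h import *
o=observe();im,d=grab('wrist')
T=np.array(imaging.camera_params('wrist')['tool_from_camera']);K=np.array(imaging.camera_params('wrist')['camera_matrix'])
print(T.round(3));R=cv2.Rodrigues(o['ee_rot'])[0];v,u=np.mgrid[:384,:512]
c=np.stack([(u-K[0,2])/K[0,0]*d,-(v-K[1,2])/K[1,1]*d,-d],-1)
P=(c@T[:3,:3].T+T[:3,3])@R.T+o['position']
X=np.array([.972,-.2345]);Y=np.array([.2345,.972]);cc=np.array([.5342,-.1837])
B=np.c_[(P[...,:2]-cc)@np.c_[X,Y],P[...,2].reshape(384,512)[...,None]] if 0 else np.concatenate([(P[...,:2]-cc)@np.c_[X,Y],P[...,2:]],-1)
print('tcp box',(o['position'][:2]-cc)@np.c_[X,Y])
for col in(173,248,324):
  for r in range(196,216,3):print(col,r,(B[r,col]*1e3).round(1),im[r,col])
for r in range(216,300,8):print(r,(B[r,247]*1e3).round(),(B[r,243]*1e3).round())
E
```

```text
[[ 0.     0.97   0.242  0.066]
 [ 1.    -0.     0.     0.001]
 [ 0.     0.242 -0.97  -0.191]
 [ 0.     0.     0.     1.   ]]
tcp box [0.00161623 0.02431057]
173 196 [15.8 69.6 57.2] [247 240 232]
173 199 [14.5 69.2 59.2] [253 251 246]
173 202 [12.9 69.1 60.2] [178 166 156]
173 205 [12.4 68.  64.9] [66 60 62]
173 208 [10.4 68.3 64.3] [64 59 60]
173 211 [ 8.6 68.3 64.6] [62 58 60]
173 214 [ 6.7 68.4 64.5] [37 33 39]
248 196 [16.1 23.9 58.6] [251 246 240]
248 199 [14.2 23.9 58.3] [253 250 246]
248 202 [12.5 23.9 59. ] [171 163 151]
248 205 [11.7 23.9 62.7] [207 188 174]
248 208 [12.3 23.9 70.9] [37 37 37]
248 211 [11.3 23.9 73.4] [40 37 39]
248 214 [ 9.2 23.9 72.1] [38 36 39]
324 196 [ 16.  -22.   58.3] [249 244 236]
324 199 [ 14.3 -22.   58.8] [253 251 246]
324 202 [ 13.1 -21.6  61.2] [112 104 103]
324 205 [ 12.4 -20.7  65.1] [67 63 62]
324 208 [ 10.4 -20.9  64.7] [64 57 59]
324 211 [  8.7 -20.9  65.2] [62 57 59]
324 214 [  6.4 -21.3  64. ] [37 33 38]
216 [ 8. 24. 74.] [ 8. 27. 73.]
224 [12. 24. 96.] [ 13.  26. 100.]
232 [ 12.  24. 107.] [ 37.  25. 171.]
240 [ 12.  24. 117.] [ 36.  25. 174.]
248 [ 33.  24. 174.] [ 34.  25. 174.]
256 [ 32.  24. 174.] [ 32.  25. 174.]
264 [ 29.  24. 174.] [ 30.  25. 175.]
272 [ 27.  24. 175.] [ 27.  25. 174.]
280 [  5.  24. 138.] [ 25.  25. 175.]
288 [  1.  24. 138.] [  1.  26. 137.]
296 [ -2.  24. 138.] [ -2.  26. 138.]
```

```bash
python3 - <<'E'
from h import *
im=cv2.imread('pics/w2.png');cv2.imwrite('pics/w2z.png',cv2.resize(im[185:305,200:300],None,fx=5,fy=5,interpolation=cv2.INTER_NEAREST))
print(imaging.camera_params('wrist')['camera_matrix'])
E
```

```text
[[327.15104973   0.         249.48204391]
 [  0.         327.15104973 190.47342504]
 [  0.           0.           1.        ]]
```

View pics/w2z.png

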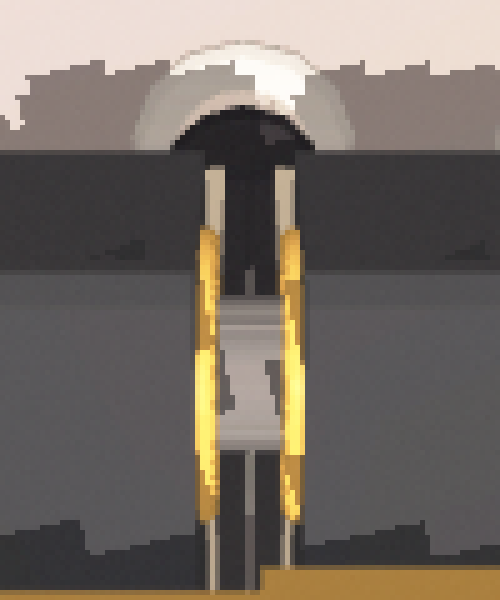

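Request:
{"name": "apply_moves", "arguments": {"commands": [[0, 0, 0, -0.04, 0], [0, 0, 0, -0.04, 0], [0, 0, 0, 0, 0]]}}

```text
clock: 4.05
position: [0.5412, -0.1604, 0.0536]
ee_rot: [3.119, -0.373, -0.001]
force: [-0.5, 0.0, 0.2]
width: 0.007
gripper_force: 0.0
```

```bash
cat > q.py <<'E'
from h import *
o=observe();im,d=grab('wrist')
T=np.array(imaging.camera_params('wrist')['tool_from_camera']);K=np.array(imaging.camera_params('wrist')['camera_matrix'])
R=cv2.Rodrigues(o['ee_rot'])[0];v,u=np.mgrid[:384,:512]
c=np.stack([(u-K[0,2])/K[0,0]*d,-(v-K[1,2])/K[1,1]*d,-d],-1)
P=(c@T[:3,:3].T+T[:3,3])@R.T+o['position']
X=np.array([.972,-.2345]);Y=np.array([.2345,.972]);cc=np.array([.5342,-.1837])
B=np.concatenate([(P[...,:2]-cc)@np.c_[X,Y],P[...,2:]],-1)
E
python3 - <<'E'
from q import *
print(o['position'],o['force'])
for r in range(200,250,3):print(r,[(B[r,k]*1e3).round().tolist() for k in(243,247,250,253,257)],im[r,250])
E
```

```text
[ 0.54121114 -0.1604004   0.05362976] [-0.45558432  0.04897115  0.22569444]
200 [[15.0, 27.0, 58.0], [15.0, 24.0, 58.0], [15.0, 23.0, 59.0], [15.0, 21.0, 58.0], [15.0, 19.0, 58.0]] [253 251 247]
203 [[13.0, 27.0, 59.0], [13.0, 24.0, 58.0], [13.0, 23.0, 57.0], [13.0, 21.0, 59.0], [13.0, 19.0, 60.0]] [173 163 154]
206 [[11.0, 27.0, 59.0], [12.0, 24.0, 61.0], [12.0, 23.0, 60.0], [11.0, 21.0, 59.0], [11.0, 19.0, 59.0]] [209 190 176]
209 [[12.0, 27.0, 66.0], [13.0, 24.0, 70.0], [13.0, 23.0, 70.0], [12.0, 21.0, 66.0], [10.0, 19.0, 62.0]] [33 29 34]
212 [[12.0, 27.0, 72.0], [12.0, 24.0, 72.0], [12.0, 23.0, 73.0], [11.0, 21.0, 71.0], [11.0, 19.0, 71.0]] [39 38 41]
215 [[10.0, 27.0, 72.0], [10.0, 24.0, 73.0], [10.0, 23.0, 73.0], [10.0, 21.0, 73.0], [10.0, 19.0, 73.0]] [39 35 38]
218 [[13.0, 26.0, 86.0], [8.0, 24.0, 72.0], [9.0, 23.0, 73.0], [9.0, 21.0, 73.0], [9.0, 19.0, 73.0]] [39 36 37]
221 [[13.0, 26.0, 91.0], [12.0, 24.0, 87.0], [12.0, 23.0, 87.0], [11.0, 21.0, 86.0], [13.0, 19.0, 91.0]] [38 36 40]
224 [[13.0, 26.0, 94.0], [11.0, 24.0, 90.0], [11.0, 23.0, 90.0], [12.0, 21.0, 91.0], [13.0,
[... 291 characters left out ...]
0, 24.0, 103.0], [12.0, 23.0, 103.0], [11.0, 21.0, 102.0], [36.0, 21.0, 166.0]] [41 38 41]
236 [[36.0, 25.0, 167.0], [11.0, 24.0, 105.0], [11.0, 23.0, 106.0], [11.0, 21.0, 107.0], [36.0, 21.0, 167.0]] [38 37 39]
239 [[35.0, 25.0, 168.0], [12.0, 24.0, 110.0], [11.0, 23.0, 108.0], [12.0, 21.0, 111.0], [36.0, 21.0, 169.0]] [42 39 42]
242 [[35.0, 25.0, 168.0], [11.0, 24.0, 113.0], [9.0, 23.0, 107.0], [11.0, 21.0, 112.0], [36.0, 21.0, 170.0]] [90 84 80]
245 [[34.0, 25.0, 168.0], [33.0, 24.0, 167.0], [33.0, 23.0, 166.0], [33.0, 22.0, 166.0], [34.0, 21.0, 169.0]] [110 103 100]
248 [[33.0, 25.0, 168.0], [32.0, 24.0, 166.0], [33.0, 23.0, 167.0], [33.0, 22.0, 168.0], [34.0, 21.0, 170.0]] [133 124 119]
```

Request:
{"name": "apply_moves", "arguments": {"commands": [[0, 0, 0, -0.04, 0], [0, 0, 0, -0.04, 0], [0, 0, 0, 0, 0]]}}

```text
clock: 4.47
position: [0.5413, -0.1604, 0.0489]
ee_rot: [-3.119, 0.373, 0.001]
force: [-0.4, 0.8, 0.4]
width: 0.007
gripper_force: 0.0
```

Request:
{"name": "apply_moves", "arguments": {"commands": [[0, 0, 0, -0.04, 0], [0, 0, 0, -0.03, 0], [0, 0, 0, 0, 0]]}}

```text
clock: 4.85
position: [0.5413, -0.1604, 0.0448]
ee_rot: [3.119, -0.373, -0.0]
force: [-0.0, 0.9, 0.1]
width: 0.004
gripper_force: 0.0
```

```bash
python3 - <<'E'
from q import *
print(o['position'],o['force'])
for r in range(200,236,3):print(r,[(B[r,k]*1e3).round().tolist() for k in(243,250,257)],im[r,250])
E
```

```text
[ 0.54132843 -0.16041092  0.04476689] [-0.03429715  0.8512782   0.07392392]
200 [[17.0, 27.0, 57.0], [17.0, 23.0, 57.0], [16.0, 19.0, 54.0]] [241 232 222]
203 [[16.0, 27.0, 58.0], [16.0, 23.0, 59.0], [16.0, 19.0, 59.0]] [253 250 245]
206 [[14.0, 27.0, 59.0], [14.0, 23.0, 58.0], [14.0, 19.0, 59.0]] [166 155 147]
209 [[12.0, 27.0, 57.0], [12.0, 23.0, 59.0], [12.0, 19.0, 58.0]] [175 164 153]
212 [[12.0, 27.0, 63.0], [12.0, 23.0, 63.0], [10.0, 19.0, 58.0]] [206 188 173]
215 [[12.0, 27.0, 69.0], [12.0, 23.0, 70.0], [10.0, 19.0, 63.0]] [34 31 34]
218 [[13.0, 26.0, 76.0], [11.0, 23.0, 72.0], [12.0, 19.0, 73.0]] [37 34 37]
221 [[13.0, 26.0, 81.0], [12.0, 23.0, 79.0], [13.0, 19.0, 82.0]] [40 36 40]
224 [[13.0, 26.0, 86.0], [12.0, 23.0, 82.0], [13.0, 19.0, 85.0]] [39 36 38]
227 [[14.0, 26.0, 92.0], [12.0, 23.0, 87.0], [13.0, 19.0, 90.0]] [42 39 42]
230 [[13.0, 26.0, 93.0], [12.0, 23.0, 91.0], [14.0, 20.0, 95.0]] [39 38 40]
233 [[36.0, 25.0, 156.0], [12.0, 23.0, 94.0], [37.0, 21.0, 158.0]] [42 38 41]
```

Request:
{"name": "apply_moves", "arguments": {"commands": [[0, 0, 0, -0.03, 0], [0, 0, 0, -0.03, 0], [0, 0, 0, 0, 0]]}}

```text
clock: 5.28
position: [0.5413, -0.1604, 0.0412]
ee_rot: [-3.119, 0.373, 0.001]
force: [-0.3, 0.4, -0.2]
width: 0.006
gripper_force: 0.0
```

Request:
{"name": "apply_moves", "arguments": {"commands": [[0, 0, 0, -0.03, 0], [0, 0, 0, -0.03, 0], [0, 0, 0, 0, 0]]}}

```text
clock: 5.65
position: [0.5415, -0.1604, 0.0376]
ee_rot: [3.119, -0.373, -0.0]
force: [0.1, 1.1, -0.1]
width: 0.003
gripper_force: 0.0
```

```bash
python3 - <<'E'
from q import *
print(o['position'],o['force'])
for r in range(200,236,3):print(r,[(B[r,k]*1e3).round().tolist() for k in(243,250,257)],im[r,250])
for r in range(200,220,3):print(r,[(B[r,k]*1e3).round().tolist() for k in(165,173,330)])
E
```

```text
[ 0.54146895 -0.16043208  0.03762718] [ 0.09280996  1.11214518 -0.08570446]
200 [[18.0, 27.0, 55.0], [18.0, 23.0, 55.0], [18.0, 19.0, 55.0]] [135 121 116]
203 [[17.0, 27.0, 55.0], [17.0, 23.0, 57.0], [17.0, 19.0, 54.0]] [195 184 172]
206 [[16.0, 27.0, 59.0], [16.0, 23.0, 58.0], [16.0, 19.0, 56.0]] [243 235 226]
209 [[14.0, 27.0, 58.0], [14.0, 23.0, 58.0], [14.0, 19.0, 59.0]] [166 155 147]
212 [[13.0, 27.0, 58.0], [12.0, 23.0, 58.0], [13.0, 19.0, 58.0]] [171 162 153]
215 [[12.0, 27.0, 61.0], [12.0, 23.0, 61.0], [11.0, 19.0, 59.0]] [204 185 172]
218 [[13.0, 26.0, 70.0], [13.0, 23.0, 68.0], [11.0, 19.0, 65.0]] [33 28 32]
221 [[14.0, 26.0, 76.0], [12.0, 23.0, 71.0], [13.0, 19.0, 74.0]] [39 37 39]
224 [[13.0, 26.0, 78.0], [12.0, 23.0, 75.0], [13.0, 19.0, 80.0]] [42 39 41]
227 [[14.0, 26.0, 84.0], [12.0, 23.0, 79.0], [13.0, 20.0, 83.0]] [41 38 41]
230 [[13.0, 26.0, 88.0], [12.0, 23.0, 84.0], [13.0, 20.0, 87.0]] [40 37 40]
233 [[36.0, 25.0, 150.0], [12.0, 23.0, 87.0], [36.0, 21.0, 150.0]] [40 37 40]
200 [[18.0, 70.0, 54.0], [18.0, 65.0, 54.0], [18.0, -21.0, 55.0]]
203 [[17.0, 69.0, 57.0], [17.0, 65.0, 55.0], [17.0, -21.0, 56.0]]
206 [[16.0, 69.0, 58.0], [16.0, 65.0, 56.0], [16.0, -21.0, 58.0]]
209 [[15.0, 69.0, 59.0], [14.0, 65.0, 57.0], [15.0, -20.0, 60.0]]
212 [[13.0, 69.0, 59.0], [13.0, 65.0, 59.0], [12.0, -21.0, 58.0]]
215 [[39.0, 46.0, 142.0], [38.0, 44.0, 141.0], [38.0, 0.0, 141.0]]
218 [[38.0, 46.0, 143.0], [39.0, 44.0, 145.0], [38.0, 1.0, 144.0]]
```

Request:
{"name": "apply_moves", "arguments": {"commands": [[0, 0, 0, -0.03, 0], [0, 0, 0, -0.02, 0], [0, 0, 0, 0, 0]]}}

```text
clock: 6.08
position: [0.5414, -0.1605, 0.0346]
ee_rot: [3.119, -0.373, -0.0]
force: [0.3, 0.5, 0.3]
width: 0.003
gripper_force: 0.0
```

Request:
{"name": "apply_moves", "arguments": {"commands": [[0, 0, 0, -0.03, 0], [0, 0, 0, -0.02, 0], [0, 0, 0, 0, 0]]}}

```text
clock: 6.45
position: [0.5415, -0.1605, 0.0323]
ee_rot: [3.119, -0.374, 0.0]
force: [-2.1, 0.8, 9.9]
width: 0.006
gripper_force: 4.6
```

```bash
python3 - <<'E'
from q import *
cv2.imwrite('pics/w3.png',cv2.resize(im[190:260,200:300,::-1],None,fx=6,fy=6,interpolation=cv2.INTER_NEAREST))
print(o['position'],o['force'])
for r in range(206,236,2):print(r,[(B[r,k]*1e3).round().tolist() for k in(243,250,257)],im[r,250])
E
```

```text
[ 0.5414583  -0.1604607   0.03225844] [-2.08692236  0.84040974  9.93683605]
206 [[17.0, 26.0, 56.0], [17.0, 23.0, 56.0], [17.0, 19.0, 55.0]] [201 190 177]
208 [[16.0, 26.0, 55.0], [16.0, 23.0, 58.0], [16.0, 19.0, 57.0]] [244 236 227]
210 [[15.0, 26.0, 58.0], [16.0, 23.0, 59.0], [16.0, 19.0, 58.0]] [166 157 151]
212 [[15.0, 26.0, 59.0], [15.0, 23.0, 59.0], [14.0, 19.0, 58.0]] [164 154 145]
214 [[13.0, 26.0, 59.0], [13.0, 23.0, 58.0], [14.0, 19.0, 59.0]] [164 155 146]
216 [[12.0, 26.0, 59.0], [12.0, 23.0, 59.0], [12.0, 19.0, 59.0]] [132 126 119]
218 [[13.0, 26.0, 65.0], [12.0, 23.0, 62.0], [11.0, 19.0, 58.0]] [31 27 31]
220 [[13.0, 26.0, 67.0], [12.0, 23.0, 66.0], [13.0, 19.0, 67.0]] [42 40 42]
222 [[13.0, 26.0, 70.0], [12.0, 23.0, 66.0], [13.0, 19.0, 70.0]] [41 38 40]
224 [[14.0, 26.0, 75.0], [12.0, 23.0, 70.0], [13.0, 19.0, 73.0]] [40 38 40]
226 [[13.0, 26.0, 77.0], [11.0, 23.0, 72.0], [13.0, 19.0, 77.0]] [40 38 40]
228 [[13.0, 26.0, 79.0], [12.0, 23.0, 75.0], [13.0, 20.0, 79.0]] [41 37 40]
230 [[13.0, 26.0, 81.0], [12.0, 23.0, 78.0], [13.0, 20.0, 82.0]] [39 37 40]
232 [[36.0, 25.0, 143.0], [12.0, 23.0, 81.0], [36.0, 21.0, 143.0]] [38 36 40]
234 [[36.0, 25.0, 145.0], [12.0, 23.0, 83.0], [36.0, 21.0, 145.0]] [40 37 39]
```

View pics/w3.png

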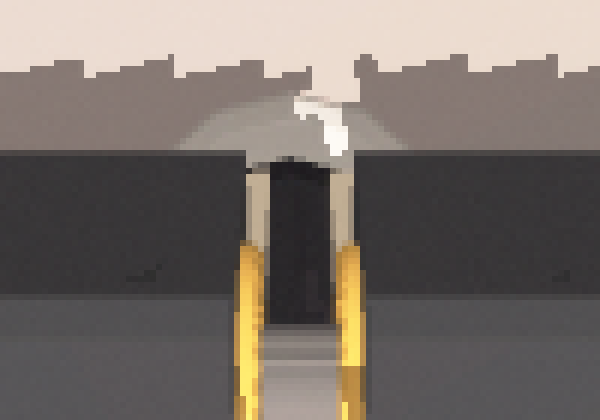

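Request:
{"name": "apply_moves", "arguments": {"commands": [[0, 0, 0, -0.02, 0], [0, 0, 0, 0, 0]]}}

```text
clock: 6.75
position: [0.5416, -0.1605, 0.0321]
ee_rot: [3.119, -0.374, 0.001]
force: [-6.9, 1.9, 21.3]
width: 0.001
gripper_force: 10.8
```

Request:
{"name": "apply_moves", "arguments": {"commands": [[0, 0, 0, 0.8, 0], [0, 0, -0.85, 0, 0], [0, 0, -0.86, 0, 0], [0, 0, 0, 0, 0], [0, 0, 0, -0.5, 0], [0, 0, 0, 0, 0]]}}

```text
clock: 7.5
position: [0.5397, -0.2614, 0.0465]
ee_rot: [-3.118, 0.372, 0.007]
force: [0.2, 1.1, 0.7]
width: 0.004
gripper_force: 0.0
```

```bash
python3 - <<'E'
from q import *
print(o['position'],o['force'],(o['position'][:2]-cc)@np.c_[X,Y])
m=(B[...,2]>.068)&(B[...,2]<.078)&(abs(B[...,1]+.02)<.1)&(d>0)&(B[...,0]>-.05)&(B[...,0]<.05)
n,l,s,ce=cv2.connectedComponentsWithStats(m.astype(np.uint8))
for i in range(1,n):
    if s[i,4]>40:q=B[l==i];print(s[i],q.min(0),q.max(0),q.mean(0))
m=(abs(B[...,1]-.025)<.015)&(abs(B[...,0]-.003)<.015)&(B[...,2]<.09)&(d>0);print('breaker max z',np.percentile(B[m][:,2],[50,90,98]) if m.any() else 0)
E
```

```text
[ 0.53973894 -0.26143633  0.04653415] [0.23064095 1.0724822  0.6930137 ] [ 0.02361302 -0.07426083]
[224 212  52   9 184] [ 0.03118637 -0.08931429  0.06800531] [ 0.03548377 -0.06174612  0.0725738 ] [ 0.03385525 -0.07597718  0.06983011]
breaker max z [0.05512085 0.05880049 0.06399373]
```

Request:
{"name": "apply_moves", "arguments": {"commands": [[0, 0.02, -0.02, -0.1, 0], [0, 0, 0, -0.08, 0], [0, 0, 0, -0.06, 0], [0, 0, 0, -0.03, 0], [0, 0, 0, 0, 0]]}}

```text
clock: 8.18
position: [0.5429, -0.2642, 0.0325]
ee_rot: [3.119, -0.373, 0.001]
force: [1.8, -0.0, 1.1]
width: 0.005
gripper_force: 0.6
```

Request:
{"name": "apply_moves", "arguments": {"commands": [[0, 0, 0, -0.03, 0], [0, 0, 0, -0.03, 0], [0, 0, 0, 0, 0]]}}

```text
clock: 8.55
position: [0.5433, -0.2644, 0.0297]
ee_rot: [3.119, -0.373, 0.002]
force: [-0.4, 1.2, 10.9]
width: 0.003
gripper_force: 5.1
```

Request:
{"name": "apply_moves", "arguments": {"commands": [[0, 0, 0, -0.02, 0], [0, 0, 0, 0, 0], [0, 0, 0, 0.9, 0], [0, -0.9, 0, 0.2, 0], [0, -0.4, 0, 0, 0], [0, 0, 0, 0, 0]]}}

```text
clock: 9.3
position: [0.4621, -0.2645, 0.0935]
ee_rot: [3.119, -0.376, -0.003]
force: [0.0, -0.0, -0.6]
width: 0.004
gripper_force: 0.0
```

```bash
python3 - <<'E'
from q import *
print(o['position'],o['force'])
for x in range(-32,40,6):
    m=(abs(B[...,1]+.076)<.009)&(abs(B[...,0]-x/1e3-.002)<.002)&(B[...,2]<.09)&(d>0)
    print(x,m.sum(),np.median(B[m][:,2]).round(4) if m.any() else 0)
for y in(.07,.025,-.02):
    m=(abs(B[...,1]-y+.001)<.006)&(abs(B[...,0]-.003)<.006)&(B[...,2]<.09)&(d>0);print(y,m.sum(),np.median(B[m][:,2]) if m.any() else 0)
E
```

```text
[ 0.46208938 -0.26448822  0.09347305] [ 0.00288899 -0.02613967 -0.60442149]
-32 72 0.0559
-26 154 0.0715
-20 162 0.0702
-14 164 0.0691
-8 184 0.0678
-2 166 0.0667
4 179 0.0653
10 168 0.0642
16 170 0.0629
22 167 0.0618
28 179 0.0606
34 151 0.0564
0.07 137 0.06463073277957426
0.025 342 0.06477088612221196
-0.02 345 0.06477951710757578
```

Request:
{"name": "apply_moves", "arguments": {"commands": [[0, 0, 0, 0.9, 0], [0, 0.118, 0.91, 0, 0], [0, 0.118, 0.91, 0, 0], [0, 0.118, 0.91, 0, 0], [0, 0.118, 0.91, 0, 0], [0, 0.118, 0.91, 0, 0], [0, 0.118, 0.91, 0, 0], [0, 0.118, 0.91, 0, 0], [0, 0.118, 0.91, 0, 0], [0, 0, 0, 0, 0], [0, 0, 0, -0.9, 0], [0, 0, 0, 0, 0]]}}

```text
clock: 10.85
position: [0.5187, 0.171, 0.0903]
ee_rot: [3.115, -0.373, -0.011]
force: [-0.2, -0.2, -0.9]
width: 0.002
gripper_force: 0.0
```

```bash
python3 - <<'E'
from q import *
print(o['position'],o['force'])
hsv=cv2.cvtColor(im,cv2.COLOR_RGB2HSV);H,S,V=cv2.split(hsv)
for n,m in(('g',(H>45)&(H<85)&(S>100)),('r',((H<8)|(H>172))&(S>150))):
    m&=(P[...,2]>.069)&(P[...,2]<.076)
    if m.any():print(n,m.sum(),P[m].mean(0),P[m].min(0),P[m].max(0))
E
```

```text
[0.51865158 0.17099034 0.09032546] [-0.2401668  -0.17926633 -0.86148883]
g 1177 [0.52345672 0.16948427 0.07146351] [0.51040825 0.15551334 0.06900679] [0.53539708 0.18469577 0.07361298]
```

Request:
{"name": "apply_moves", "arguments": {"commands": [[0, 0, 0, -0.7, 0], [0, 0.02, 0, -0.1, 0], [0, 0, 0, -0.08, 0], [0, 0, 0, -0.06, 0], [0, 0, 0, -0.02, 0], [0, 0, 0, 0, 0]]}}

```text
clock: 11.65
position: [0.5236, 0.1729, 0.0368]
ee_rot: [-3.118, 0.373, -0.003]
force: [2.1, -0.1, 3.2]
width: 0.004
gripper_force: 1.4
```

Request:
{"name": "apply_moves", "arguments": {"commands": [[0, 0, 0, -0.05, 0], [0, 0, 0, -0.04, 0], [0, 0, 0, 0, 0]]}}

```text
clock: 12.02
position: [0.5238, 0.1729, 0.0329]
ee_rot: [-3.118, 0.374, -0.004]
force: [-4.0, -2.9, 27.9]
width: 0.005
gripper_force: 14.0
```

Bottomed (27.9 N). Lift clear and check.

Request:
{"name": "apply_moves", "arguments": {"commands": [[0, 0, 0, 0.5, 0], [0, 0, 0, 1, 0], [0, -0.8, 0, 0.5, 0], [0, -0.5, 0, 0, 0], [0, 0, 0, 0, 0], [0, 0, 0, 0, 0]]}}

```text
clock: 12.78
position: [0.4447, 0.1723, 0.1502]
ee_rot: [3.119, -0.374, -0.001]
force: [-0.6, -0.1, -0.3]
width: 0.002
gripper_force: 0.0
```

```bash
python3 - <<'E'
from q import *
print(o['position'],o['force'],o['dq'].round(3))
hsv=cv2.cvtColor(im,cv2.COLOR_RGB2HSV);H,S,V=cv2.split(hsv)
for n,m in(('g',(H>45)&(H<85)&(S>100)),('r',((H<8)|(H>172))&(S>150))):
    m&=(P[...,2]>.06)&(P[...,2]<.08)
    if m.any():print(n,m.sum(),np.median(P[m],0))
E
```

```text
[0.44472607 0.17231151 0.15024784] [-0.56248393 -0.06432985 -0.2608686 ] [ 0.004  0.016  0.006 -0.016  0.002  0.002 -0.002]
g 1114 [0.52069802 0.16999714 0.0715687 ]
r 1103 [0.50466543 0.23496554 0.07148074]
```

```bash
python3 -c "
from cell import arm
print(arm.sign_off())"
```

```text
the job is handed in; nothing more can be done
None
```

I pressed the popped-out breaker (the middle one) in, tipped the rocker fully on, then pressed the green button and let it come back up; the job is handed in at about 13 s, the red button was left alone, and no verdict came back.

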